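# Charge the bench pressure filter by hand

### The arm

A 7-joint arm with a two-finger parallel gripper is mounted at the origin on the work surface. World frame = base frame: x ahead of the robot, y to its left, z up, the work surface at z = 0. Lengths are in mm, angles in rad, forces in N, time in s.
With the tool pointing down it reaches from about 425 to 875 mm from the base axis. Payload 4.7 kg.
Tool frame: the origin (TCP) lies at the centre of the arm's flange, where the gripper is bolted on; the fingertips stand 182 mm ahead of it and the grasp point (between the pads) lies 164 mm ahead of it; z points along the fingers, y is the line along which they close (so a half turn about z gives the same grasp; the last joint's range is limited). The gripper opens to 87 mm and grips with 3 to 60 N. Pads are 19 mm wide; open, the fingers measure 117 mm over their backs; the gripper's body (75 mm by 190 mm) begins 51 mm behind the grasp point.
Start: joints at [-1.259, 0.321, -0.07, 1.45, 0.023, 1.371, -0.057], TCP at [190.737, 621.39, 404.787] pointing down, gripper open.
Joint ranges: [-2.86, 2.86], [-0.3, 2.09], [-1.38, 1.24], [0.06, 2.45], [-1.56, 4.7], [0.09, 2.05], [-2.69, 2.69]. Speed limits (rad/s): [2.57, 2.57, 3.14, 3.14, 3.14, 3.14, 3.14].

### API

Orientations are given as a unit quaternion [x, y, z, w].
In Python, from workcell import robot gives the robot as it stands. The module is installed in compiled form; this text tells all that it offers. Calls block until the motion is done:
- robot.move_ptp(position, orientation): joint-space move of the TCP to a pose.
- robot.move_linear(position, velocity=150, frame=None): straight line of the TCP; frame=None keeps the orientation; velocity is the mean speed in mm/s.
- robot.move_joints(angles): joint-space move.
- robot.move_gripper(opening, grip_force=None): opening from 0.0 (shut) to 1.0 (fully open); grip_force is the grip in N (None keeps the last); returns when the fingers have stopped.
- robot.hold(seconds).
- robot.solve_ik(position, orientation): joint angles nearest the present ones, or None.
- robot.state(): the state.
- robot.capture(name): name is "scene" or "side" or "wrist"; returns a dict with "image" (420x560x3 uint8, red, green, blue), "range_z" (420x560 float32, mm along the optical axis (not along the pixel's ray), 0 where there is no reading), "mtx" (3x3 intrinsics, pixels), "k1" (the pictures are not rectified: a ray, as slopes to the right and down, at radius r is drawn at 1 + k1 r^2 times it, then the intrinsics apply), "world_to_cam" (4x4, takes a point from world to camera coordinates). Camera axes: x right, y down, z forward; pixel columns grow to the right and rows downward; lengths in mm; the calibration is good to about 2 mm. A picture is of the moment at which its call begins.
A pose or a line that the arm cannot do raises robot.PlanningError and nothing moves.
- robot.close_job(): hands the job in; it is judged then, once.
The state is a dict: "clock": time; "q": joint angles; "joint_velocities": joint speeds; "joint_torque": joint torques, N m; "eef_pos": TCP position; "orientation": TCP orientation; "contact_force": force on the tool from outside, world axes, zero at the start; "moment": the same for the moment, N m; "finger_gap": opening from 0.0 (shut) to 1.0 (fully open); "grip_force": force on a finger pad.
Only numpy, scipy, OpenCV 4.12 (cv2) and the standard library are available. Lean on these libraries where they do the work, as an engineer would, in place of code of your own. Each camera call takes 0.05 s, during which the arm holds its last target. There are 200 camera calls.

### The job

First push the vent handle of the filter unit round with a fingertip until it stands fully across its pipe (shut). Only then pump the plunger with the mushroom head with the fingertips, pressing it right down and letting it come right back up each time, until the steel indicator pin stands fully out; then take the hand away with the vent still shut. Do not touch the pin, and grasp, lift or shift none of the things standing around.

Things in the scene. Friction and masses are not known exactly. Their poses are not given: they have to be found in the camera images.
- unit: Bench pressure filter unit, fixed. Origin: centre of the underside of its white pump block (100 deep in x, 150 wide in y, top at 90 above the bench); z up, x away from the operator's side, y to the vent side. Plunger axis at x 0, y -45 (mm, unit frame); indicator pin at x 0, y +30; vent valve axis at x 0, y +115; a steel canister 86 across and 106 high stands at y -135. A brass vent pipe runs along y under the vent handle, its top 69 above the bench.
- plunger_top (a point): Centre of the flat top of the plunger's grey mushroom head (44 across, flat middle 32 across); 127 above the bench when up. It moves straight down with the plunger.
- plunger (a joint): Plunger travel, m: 0 = up (its spring returns it in about 0.4 s), 0.015 = fully down. Spring force about 5 N at the top, 10 N at the bottom; it stops hard at the bottom. Press it to the bottom and let it come fully back up: a short stroke may not count.
- pin_tip (a point): Top of the bare steel indicator pin, 12 across, dome-topped; it rises straight up out of the block.
- pin (a joint): How far the indicator pin is out, m: 0 = in (tip 6 mm above the block's top), fully out = 0.045. It starts somewhere up to 0.014. Each full stroke raises it by about 0.009 (the first stroke by 0.004 to 0.015) while the plunger comes back up, and it stays there; 3 to 5 strokes are needed, and more strokes do no harm.
- vent_pivot (a point): On the vent valve's upright axis, at the mid-height of its handle (95 above the bench); fixed to the unit.
- vent_grip (a point): On the centre line of the vent handle's grey grip, 55 from the valve axis, 95 above the bench. The grip is a level round bar 14 thick that ends 79 from the axis.
- vent (a joint): Vent handle angle, rad: 0 = along the unit's +y (along its pipe, open), growing clockwise seen from above to 1.571 = along the unit's +x (across the pipe, shut), where it meets a stop. It stays where it is left; turning takes about 1 N at the grip. It starts between 0 and 0.35.
- tape: Bystander: roll of brown tape lying flat, 90 across and 24 high (sizes in mm). Origin at the centre of its underside.
- bottle: Bystander: amber glass bottle with white cap, 60 across and 125 high (sizes in mm). Origin at the centre of its underside.
- beaker: Bystander: glass beaker, 66 across and 70 high (sizes in mm). Origin at the centre of its underside.
- wrench: Bystander: steel wrench lying flat, 170 long, 38 wide at its head and 8 thick (sizes in mm). Origin at the centre of its underside.
- timer: Bystander: grey bench timer, 50 x 65 x 18 (sizes in mm). Origin at the centre of its underside.
- carton: Bystander: cardboard carton, 120 x 160 x 75 (sizes in mm). Origin at the centre of its underside.
- jar: Bystander: white plastic jar with lid, 64 across and 75 high (sizes in mm). Origin at the centre of its underside.

How it is judged (in metres and radians):
On the way, in this order (a step that is already met when the one before it is completed fails the run):
1. the vent handle is shut (across its pipe) (value of joint vent above 1.4 rad), for 0.2 s.
2. the indicator pin is fully out (value of joint pin above 0.042 m), for 0.2 s.
At the end, for the whole second after the job is handed in: the vent is within 0.17 rad of fully shut, the pin is out to within 3 mm of its full 45 mm, the plunger is back up to within 2 mm, and every bystander is within 20 mm of where it stood (value of joint vent above 1.4 rad and value of joint pin above 0.042 m and value of joint plunger below 0.002 m and distance of each of tape, bottle, beaker, wrench, timer, carton, jar from where it was at the start of the episode below 0.02 m); the robot touches nothing.
It fails at once if the plunger is pumped while the vent is open (value of joint plunger above 0.006 m and value of joint vent below 1.3 rad).
It fails at once if the indicator pin is touched (contact force between any of the fingers, the arm and pin above 0.5 N).
It fails at once if a bystander is shifted by more than 20 mm or lifted (distance of any of tape, bottle, beaker, wrench, timer, carton, jar from where it was at the start of the episode above 0.02 m or height (world z) of any of tape, bottle, beaker, wrench, timer, carton, jar above 0.012 m).
It also fails if it takes over 51 s, if anything falls off the work surface, if the arm or the gripper's body presses on something with over 40 N, if the wrist force passes 120 N, or if a joint passes its speed limit or range.

## Working session

There is one attempt and no reset: what is moved stays moved. The work goes in short steps, each a Python script; the robot and the scene stay as the last script left them, time stands still between calls to the robot, and variables do not carry over. Pictures are saved under pics/ and viewed, at most 10 in all, crops included, and the job is handed in when it is done.

```bash
mkdir -p pics
python3 - <<'E'
from workcell import robot
import cv2,numpy as np,pickle
d={}
for n in ("scene","side","wrist"):
    c=robot.capture(n); d[n]=c
    cv2.imwrite(f"pics/{n}0.png",c["image"][:,:,::-1])
    W=np.linalg.inv(c["world_to_cam"]); print(n,W[:3,3].round(),W[:3,2].round(2),c["mtx"][0,0],c["k1"])
pickle.dump(d,open("c0.pkl","wb"))
s=robot.state();print(s["clock"],s["orientation"],s["contact_force"])
a=cv2.hconcat([cv2.imread("pics/scene0.png"),cv2.imread("pics/side0.png")])
E
```

```text
scene [1196.  953. 1059.] [-0.43 -0.66 -0.62] 505.85032166125296 -0.17873100832088767
side [403. 660. 891.] [ 0.14 -0.65 -0.75] 432.6613815435207 -0.10683129522335086
wrist [126. 640. 385.] [ 0.23 -0.07 -0.97] 316.3776548890373 -0.06642146014167125
0.15 [ 1.48332090e-01  9.88937345e-01 -7.18076963e-04 -5.24734819e-05] [ 0.72382323  0.09290596 -0.33556699]
```

View pics/scene0.png

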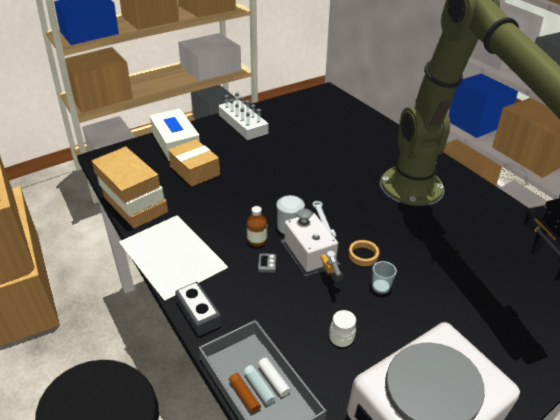

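View pics/side0.png

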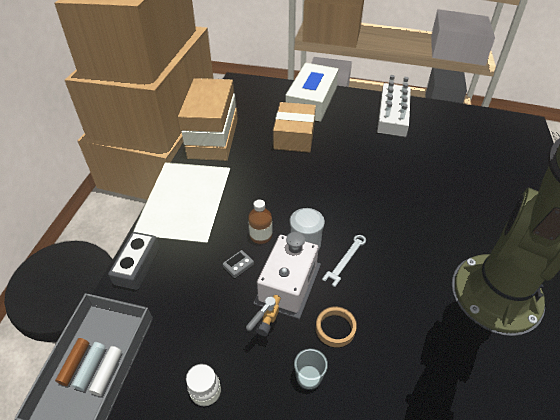

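The side view shows the unit: block top about (290,258), mushroom (295,242), pin (284,271), handle from (272,302) to (248,328), tape (336,326), beaker (310,370), bottle (260,222), timer (237,263) and wrench (345,262). Next I fit the block top and measure the plunger, pin and handle.

```bash
cat > h.py <<'E'
import numpy as np,cv2
def rays(c,uv):
    uv=np.asarray(uv,float).reshape(-1,2);K=c["mtx"]
    d=np.c_[(uv[:,0]-K[0,2])/K[0,0],(uv[:,1]-K[1,2])/K[1,1]];u=d.copy()
    for _ in range(20): u=d/(1+c["k1"]*(u**2).sum(1,keepdims=True))
    return np.c_[u,np.ones(len(u))]
def plane(c,uv,z):
    W=np.linalg.inv(c["world_to_cam"]);d=rays(c,uv)@W[:3,:3].T;o=W[:3,3]
    return o+d*((z-o[2])/d[:,2:])
def cloud(c):
    g=np.mgrid[0:420,0:560][::-1].reshape(2,-1).T
    W=np.linalg.inv(c["world_to_cam"]);r=rays(c,g)*c["range_z"].reshape(-1,1)
    return (r@W[:3,:3].T+W[:3,3]).reshape(420,560,3)
def project(c,p):
    q=np.asarray(p,float).reshape(-1,3)@c["world_to_cam"][:3,:3].T+c["world_to_cam"][:3,3]
    s=q[:,:2]/q[:,2:];s=s*(1+c["k1"]*(s**2).sum(1,keepdims=True))
    return s*[c["mtx"][0,0],c["mtx"][1,1]]+c["mtx"][:2,2]
E
python3 - <<'E'
import pickle;from h import *
d=pickle.load(open("c0.pkl","rb"))
for n in("side","scene"):
    c=d[n];P=cloud(c);im=c["image"].astype(int)
    x0,y0,x1,y1=dict(side=(225,190,340,345),scene=(265,185,350,285))[n]
    m=np.zeros((420,560),bool);m[y0:y1,x0:x1]=1
    m&=(c["range_z"]>0)
    w=m&(abs(P[...,2]-90)<6)&(im.min(2)>150)
    k,l,st,ce=cv2.connectedComponentsWithStats(w.astype(np.uint8));i=1+st[1:,4].argmax()
    w=l==i;print(n,"top z",np.median(P[w][:,2]),w.sum())
    q=plane(c,np.argwhere(w)[:,::-1],90)[:,:2].astype(np.float32)
    print(cv2.minAreaRect(q),cv2.boxPoints(cv2.minAreaRect(q)).round())
    t=m&(P[...,2]>112)&(P[...,2]<135)
    for z in(95,112,120,124):
        t=m&(P[...,2]>z)&(P[...,2]<z+8); 
        if t.sum():print(z,t.sum(),np.median(P[t],0).round(1),P[t].min(0).round(),P[t].max(0).round())
    cr=im[y0:y1,x0:x1].astype(np.uint8)[:,:,::-1]
    cv2.imwrite(f"pics/{n}_z.png",cv2.resize(cr,None,fx=5 if n=="scene" else 3.8,fy=5 if n=="scene" else 3.8,interpolation=cv2.INTER_CUBIC))
a=[cv2.imread(f"pics/{n}_z.png") for n in("side","scene")]
h=500;a=[cv2.resize(x,(int(x.shape[1]*400/x.shape[0]),400)) for x in a];cv2.imwrite("pics/z.png",cv2.hconcat(a));print([x.shape for x in a])
E
```

```text
side top z 90.14180269077292 1884
((514.0667114257812, 89.71096801757812), (148.9960479736328, 98.05328369140625), 82.54202270507812) [[456.  22.]
 [553.   9.]
 [572. 157.]
 [475. 170.]]
95 709 [523.2 -17.4  99.9] [456. -84.  95.] [636. 274. 103.]
112 41 [608.2 -34.8 117.4] [489. -44. 112.] [630.  63. 120.]
120 272 [516.4  39.2 125.4] [487. -59. 120.] [631.  65. 128.]
124 249 [514.1  38.6 126.4] [487. -59. 124.] [629.  65. 131.]
scene top z 88.82282450463913 987
((520.701904296875, 92.50758361816406), (150.54701232910156, 98.29914093017578), 82.96977996826172) [[463.  24.]
 [560.  12.]
 [579. 161.]
 [481. 173.]]
95 375 [522.4 -17.3 100.1] [463. -79.  95.] [570. 277. 103.]
112 11 [522.8  58.8 117. ] [494.  44. 114.] [533.  64. 119.]
120 112 [516.6  48.1 124.7] [495.  23. 120.] [536.  68. 128.]
124 78 [516.6  45.  126.1] [495.  24. 124.] [536.  63. 130.]
[(400, 296, 3), (400, 340, 3)]
```

View pics/z.png

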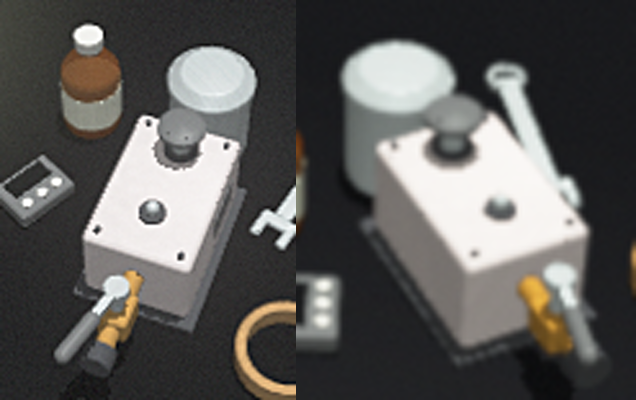

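The crops show the vent handle at an angle off the pipe, running from its hub at (118,285) in the left crop to (65,355), well clear of everything else. The two cameras disagree by about 6 mm on the block, so I'll check with the wrist camera from above.

Run:
```python
from workcell import robot
import pickle;from h import *
Q=[.0633,.998,0,0];Q=list(np.array(Q)/np.linalg.norm(Q))
robot.move_gripper(0.0)
robot.move_ptp([560,115,430],Q)
robot.hold(.3)
c=robot.capture("wrist");pickle.dump(c,open("w1.pkl","wb"))
cv2.imwrite("pics/w1.png",c["image"][:,:,::-1])
W=np.linalg.inv(c["world_to_cam"]);print(W[:3].round(2),robot.state()["clock"],robot.state()["contact_force"])
P=cloud(c);im=c["image"].astype(int)
w=(abs(P[...,2]-90)<6)&(im.min(2)>140)
k,l,st,ce=cv2.connectedComponentsWithStats(w.astype(np.uint8));i=1+st[1:,4].argmax();w=l==i
q=plane(c,np.argwhere(w)[:,::-1],90)[:,:2].astype(np.float32)
print(np.median(P[w][:,2]),cv2.minAreaRect(q),cv2.boxPoints(cv2.minAreaRect(q)).round())
t=(P[...,2]>122)&(P[...,2]<132)&(abs(P[...,0]-515)<40)&(abs(P[...,1]-45)<40)
q=plane(c,np.argwhere(t)[:,::-1],127)[:,:2].astype(np.float32)
print(t.sum(),cv2.minEnclosingCircle(q) if t.sum() else 0)
```

```text
[[ 1.3000e-01  9.6000e-01  2.4000e-01  4.9308e+02]
 [ 9.9000e-01 -1.2000e-01 -3.0000e-02  1.2334e+02]
 [-0.0000e+00  2.4000e-01 -9.7000e-01  4.1078e+02]] 4.2667 [ 0.22638867 -0.78513919  0.12190259]
90.85483583745412 ((513.34228515625, 84.76097869873047), (144.8822479248047, 97.0357894897461), 82.79120635986328) [[456.  19.]
 [552.   7.]
 [571. 151.]
 [474. 163.]]
1842 ((508.50701904296875, 42.2838249206543), 22.06349754333496)
```

View pics/w1.png

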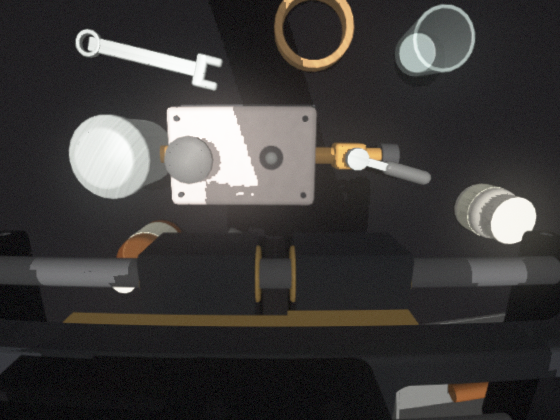

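The wrist view shows the block's corners at about (168,106), (316,106), (316,204) and (170,204). The mushroom is at (189,160), the pin at (271,157), the vent hub at (358,158), and the handle tip at (430,178) with its grip pointing slightly to +x.

Run:
```python
from workcell import robot
import pickle;from h import *
s=robot.state();print(s["finger_gap"],s["grip_force"],s["eef_pos"])
c=pickle.load(open("w1.pkl","rb"));P=cloud(c)
C=plane(c,[(168,106),(316,106),(316,204),(169,204)],90);print(C.round(1),C.mean(0))
hub=plane(c,[358,158],103);print("hub",hub,"pin",plane(c,[271,157],100))
print(plane(c,[430,179],95),P[158,358],P[172,405])
m=(abs(P[...,2]-97)<9)&(P[...,1]>200);m[230:]=0
k,l,st,ce=cv2.connectedComponentsWithStats(m.astype(np.uint8));i=1+st[1:,4].argmax();m=l==i
print(st[i]);q=plane(c,np.argwhere(m)[:,::-1],97)[:,:2].astype(np.float32)
print(cv2.fitLine(q,cv2.DIST_L2,0,.01,.01).T,cv2.minAreaRect(q))
f=P[240:310,240:310]; print("finger pts",P[275,275],P[275,245],P[275,300],P[275,292],P[275,258])
d=pickle.load(open("c0.pkl","rb"));c=d["side"]
print("bottle",plane(c,[259,205],125))
```

```text
0.006541637323168565 0.0 [559.96797206 115.31883279 429.97552929]
[[456.   21.9  90. ]
 [474.8 165.5  90. ]
 [572.3 156.   90. ]
 [553.    3.3  90. ]] [514.00620343  86.68716194  90.        ]
hub [[528.5439126  199.56261492 103.        ]] pin [[517.53194317 115.95511622 100.        ]]
[[559.4218632  274.09910677  95.        ]] [528.68346409 199.86260034 101.78872249] [547.64381406 244.95840474 103.52530788]
[358 148  73  37 990]
[[3.9938709e-01 9.1678238e-01 5.4422540e+02 2.3665778e+02]] ((545.124267578125, 234.88124084472656), (81.90467834472656, 19.856746673583984), 64.6777572631836)
finger pts [528.86672525 118.74055795 336.15580033] [525.26856121 112.00614527 341.82998446] [526.81350746 124.98493671 341.99053102] [528.55949967 123.08711512 337.91140244] [526.88322925 114.76447345 339.21126795]
bottle [[616.32274973 -39.84121454 125.        ]]
```

```bash
cat >> h.py <<'E'
X=np.array([.992,-.126,0]);Y=np.array([.126,.992,0]);O=np.array([514.3,87.5,0])
Q=np.array([.0633,.998,0,0]);Q=list(Q/np.linalg.norm(Q))
def tcp(x,y,ztip): return list(O+x*X+y*Y+np.array([0,0,ztip+182]))
def push(phi,extra=0,r=58,z=83):
    u=np.array([np.sin(phi),np.cos(phi)]);n=np.array([np.cos(phi),-np.sin(phi)])
    p=np.array([0,115])+r*u-n*(7+9.5*abs(n[0])+15*abs(n[1])-extra)
    return tcp(p[0],p[1],z)
E
python3 - <<'E'
from workcell import robot
import pickle;from h import *
robot.move_ptp(push(.27,-14,z=150),Q)
robot.move_linear(push(.27,-14),120)
robot.hold(.1);f0=np.array(robot.state()["contact_force"]);print(f0)
for a in np.linspace(.3,1.52,9):
    robot.move_linear(push(a),50)
    f=np.array(robot.state()["contact_force"])-f0
    print(round(a,2),f.round(1))
    if np.linalg.norm(f)>15: break
for e in np.arange(1,12,1.):
    robot.move_linear(push(1.57,e-2),10); robot.hold(.1)
    f=np.array(robot.state()["contact_force"])-f0;print(e-2,f.round(1))
    if np.linalg.norm(f)>5:break
print(robot.state()["clock"])
E
```

```text
[0.28915593 0.06522883 0.24093563]
0.3 [-1.3  0.1 -0.5]
0.45 [ 0.1  0.5 -0.2]
0.6 [-0.2 -0.1  0. ]
0.76 [-0.1 -1.  -1. ]
0.91 [ 0.2 -0.2  0.3]
1.06 [-0.  0.  0.]
1.22 [-0.1 -0.5 -0.9]
1.37 [-0.4 -0.   0. ]
1.52 [-0.5 -0.4 -0.9]
-1.0 [-0.5  0.6 -0.3]
0.0 [ 0.5  0.5 -0. ]
1.0 [-1.  -0.4  0. ]
2.0 [-0.4  0.5 -0.6]
3.0 [ 0.2  0.2 -1.1]
4.0 [1.4 0.4 0.1]
5.0 [-0.8  0.4 -0.7]
6.0 [ 0.6 -0.2 -0.1]
7.0 [ 0.4  0.5 -0.6]
8.0 [ 2.3  2.7 -1.9]
9.0 [ 1.4  6.2 -2.5]
13.0083
```

Run:
```python
from workcell import robot
import pickle;from h import *
robot.move_linear(push(1.57,-12),80)
robot.move_linear(push(1.57,-12,z=190),150)
robot.move_ptp(tcp(10,-10,225),Q);robot.hold(.2)
c=robot.capture("wrist");pickle.dump(c,open("w2.pkl","wb"))
cv2.imwrite("pics/w2.png",c["image"][:,:,::-1]);P=cloud(c)
t=(P[...,2]>122)&(P[...,2]<132)&(abs(P[...,0]-510)<35)&(abs(P[...,1]-44)<35)
q=plane(c,np.argwhere(t)[:,::-1],127)[:,:2].astype(np.float32)
print(t.sum(),cv2.minEnclosingCircle(q) if t.sum() else 0, "expect",tcp(0,-45,0)[:2],robot.state()["clock"])
```

```text
1916 ((507.7160949707031, 42.32249450683594), 21.524072647094727) expect [np.float64(508.62999999999994), np.float64(42.86)] 15.25
```

View pics/w2.png

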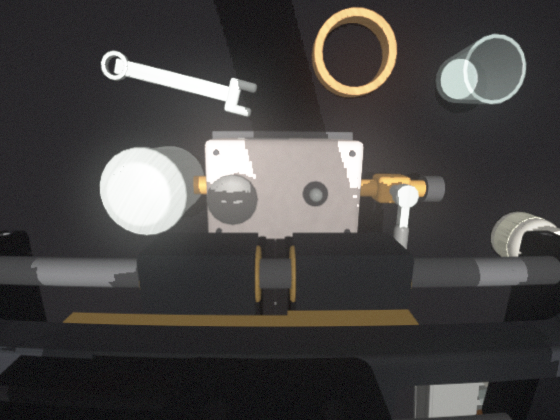

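The handle now stands across the pipe: its hub is at (407,195) and the grip runs straight toward +x, parallel to the block's edge. The plunger centre is consistent at (508,42.5), so I'll make the first stroke with force feedback.

Run:
```python
from workcell import robot
from h import *
p=lambda z:[508.2,42.6,z+182]
robot.move_ptp(p(145),Q);robot.move_linear(p(131),80);robot.hold(.1)
f0=robot.state()["contact_force"][2]
bot=None
for z in [124,120,116,114,113,112,111,110,109,108]:
    robot.move_linear(p(z),30);robot.hold(.08);f=robot.state()["contact_force"][2]-f0;print(z,round(f,1))
    if f>20:bot=z;break
robot.hold(.1);robot.move_linear(p(131),80);robot.hold(.6)
print(bot,robot.state()["clock"],robot.state()["eef_pos"])
c=robot.capture("side");P=cloud(c);t=P[255:285,270:300]
pin=O+30*Y
m=(np.hypot(P[...,0]-pin[0],P[...,1]-pin[1])<14)&(P[...,2]>80)&(P[...,2]<160)
print("pin z max",np.sort(P[m][:,2])[-8:])
```

```text
124 5.5
120 6.3
116 7.1
114 7.4
113 8.0
112 8.3
111 8.6
110 15.4
109 21.8
109 20.4417 [508.18844202  42.60121349 312.93992535]
pin z max [112.88195417 112.89098996 113.58638057 113.66822662 113.6750975
 115.28869768 115.75540278 116.01954142]
```

Run:
```python
from workcell import robot
from h import *
p=lambda z:[508.2,42.6,z+182]
f0=robot.state()["contact_force"][2]
for i in range(4):
    robot.move_linear(p(109),50);robot.hold(.15);f=robot.state()["contact_force"][2]-f0
    robot.move_linear(p(131),80);robot.hold(.6);print(i,round(f,1),robot.state()["clock"])
    c=robot.capture("side");P=cloud(c);pin=O+30*Y
    m=(np.hypot(P[...,0]-pin[0],P[...,1]-pin[1])<14)&(P[...,2]>80)&(P[...,2]<160)
    print("pin z",np.sort(P[m][:,2])[-8:].round(1))
robot.move_linear(p(230),150);robot.hold(.3)
for n in("side","scene"):
    c=robot.capture(n);cv2.imwrite(f"pics/{n}2.png",c["image"][:,:,::-1])
    if n=="side":cv2.imwrite("pics/s2z.png",cv2.resize(c["image"][180:345,215:355,::-1],None,fx=3.5,fy=3.5))
```

```text
0 23.9 22.2583
pin z [121.8 121.9 123.5 123.7 123.7 123.9 124.9 125.2]
1 23.8 24.075
pin z [130.7 131.  131.1 131.7 132.  132.1 132.6 132.8]
2 23.6 25.8917
pin z [140.1 140.1 140.8 141.  141.2 141.3 141.9 142.1]
3 23.5 27.7083
pin z [139.2 139.3 139.6 139.6 140.1 140.2 141.1 141.4]
```

View pics/s2z.png

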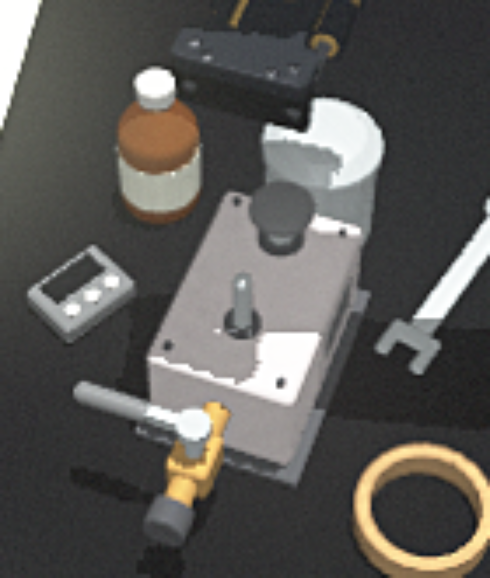

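The pin tip has levelled off at z 141, which is 45 mm out. The vent handle at (80,390)-(195,425) stands across the pipe, the plunger is up, the bystanders are in place and the hand is clear.

```bash
python3 -c "
from workcell import robot
print(robot.close_job())"
```

```text
the job is handed in; nothing more can be done
None
```

The job is handed in at about 29 s on the clock: I pushed the vent shut to its stop, then pumped five full strokes until the pin stood fully out (tip at about 141 mm). The last picture showed the vent still shut, the plunger up, the hand clear and nothing in view shifted. The hand-in gave no verdict.

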